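# Set the balm warmer to six and lock the dial

## Task

Pull the warmer's lock knob out until it snaps, turn the dial to setting 6 (the sixth click clockwise from its left-hand stop), then push the lock knob fully home again. Leave the balm tins on the warming plate and the things round the warmer where they stand.

Things in the scene. Friction and masses are not known exactly. Their poses are not given: they have to be found in the camera images.
- warmer: White countertop balm warmer, fixed, 165 mm deep (x), 250 wide (y), 102 high; origin at the centre of its underside, z up, front to -x. Its front is a panel sloping up away from the front at 35 degrees, from 30 to 99 mm high, 120 mm long; behind it lies a level steel warming plate. Dial at the panel's right (-y), lock knob at its left (+y), axes 106 mm apart and square to the panel.
- dial_grip (a point): Point on the dial's axis, 26 mm out from the panel. z points square out of the panel, x along the bar to its pointer end (small nose, white line). The dial is a round skirt of radius 22 mm, up to 9.5 mm out from the panel, and on it a bar grip 42 mm long, 13 mm wide, that reaches 37.5 mm out.
- dial (a joint): Dial angle, rad: 0 at the left-hand stop (pointer to the warmer's +y; setting 0), growing clockwise seen from the front. Settings 0 to 9, one click = 20 deg (0.349); 6 is 2.094. Ticks on the panel mark them, long ones 0 and 5. A spring detent draws it to the nearest setting; a click takes 0.12 N m. It starts at 2, 3 or 4 and cannot turn while the lock knob is in.
- lock_grip (a point): Point on the lock knob's axis, at the middle of its round black head; x up the slope, z square out of the panel. The head is 27 mm across and 20 mm tall; with the knob in it spans 8 to 28 mm out from the panel and this point lies 20 mm out.
- lock (a joint): Travel of the lock knob out of the panel in m: 0 fully in (dial locked), 0.012 fully out (dial free). A snap spring holds it at either end; about 6 N takes it over the middle. It is in at first. It goes in only when the dial stands at a setting.
- balm_a: Small round balm tin, 40 mm across, 13 mm high, loose on the warming plate, left; origin at the centre of its underside.
- balm_b: Small round balm tin, the same size, loose on the warming plate, right; origin at the centre of its underside.
- candle: Candle in a low glass, 80 mm across, 57 mm high, loose on the counter left of the warmer; origin at the centre of its underside.
- scrub_jar: Small black screw-lid jar, 46 mm across, 40 mm high, loose on the counter right of the warmer; origin at the centre of its underside.

How it is judged:
On the way, in this order (a step that is already met when the one before it is completed fails the run):
1. the lock knob is out at its detent, the dial not yet turned to 6 (value of joint lock above 0.009 m and value of joint dial below 1.9 rad), for 0.2 s.
2. the dial is at setting 6 with the lock knob still out (value of joint lock above 0.009 m and value of joint dial between 1.99 and 2.2 rad), for 0.2 s.
At the end, for the whole second after the job is handed in: The dial stands at setting 6 (2.094 rad within 0.085), the lock knob is in to within 2 mm, and both balm tins are on the warming plate (value of joint dial between 2.01 and 2.18 rad and value of joint lock below 0.002 m and z of each of balm_a, balm_b in the frame of warmer above 0.097 m); the robot touches nothing.
It fails at once if a balm tin was shoved more than 15 mm (distance of any of balm_a, balm_b from where it was at the start of the episode above 0.015 m).
It fails at once if the candle or the jar was moved more than 20 mm or tipped (distance of any of candle, scrub_jar from where it was at the start of the episode above 0.02 m or angle between any of candle, scrub_jar's own z axis and vertical above 0.4 rad).
It also fails if it takes over 54 s, if anything falls off the work surface, if the arm or the gripper's body presses on something with over 40 N, if the wrist force passes 120 N, or if a joint passes its speed limit or range.

## Robot

A 7-joint arm with a two-finger parallel gripper is mounted at the origin on a cart in front of the work surface, level with it; the furniture and walls round the work are solid. World frame = base frame: x ahead of the robot, y to its left, z up, the work surface at z = 0. Lengths are in m, angles in rad, forces in N, time in s.
With the tool pointing down it reaches from about 0.4 to 0.875 m from the base axis. Payload 19.3 kg.
Tool frame: the origin (TCP) lies midway between the tips of the shut fingers; the grasp point (between the pads) lies 19 mm behind it; z points along the fingers, y is the line along which they close (so a half turn about z gives the same grasp; the last joint's range is limited). The gripper opens to 85 mm and grips with 20 to 120 N. Pads are 22 mm wide; open, the fingers measure 114 mm over their backs; the gripper's body (76 mm by 85 mm) begins 54 mm behind the grasp point. The pads swing forward as they close: fully open they stand 13 mm farther back than shut.
Start: joints at [-1.195, 0.521, -0.036, 1.599, 0.021, 1.021, -0.113], TCP at [0.27, 0.564, 0.231] pointing down, gripper open.
Joint ranges: [-2.91, 2.91], [-0.3, 2.13], [-1.5, 1.42], [0.17, 2.43], [-1.26, 4.41], [0.16, 1.93], [-2.52, 2.52]. Speed limits (rad/s): [1.89, 1.89, 2.39, 2.39, 3.01, 3.01, 3.01].

## Interface

Orientations are given as a rotation vector (axis times angle).
In Python, from cell import ctrl, viewer gives the robot as it stands.
- The arm moves only by the tool arm_command, never from a script. Its argument "deltas" is a list that holds one entry, the list of rows, each a list of 5 numbers: the finger opening in cm, from 0 to 8.54, then the shift along the world's x, y, z in cm, then the turn about the world's z in rad. A call has 1 to 8 rows; each row is the pose to reach, as a shift and turn from the pose commanded when the call began; what a row does not reach only later rows make up. A row lasts 1/10 s, in which the tool goes at most 50 mm and 8.59 degrees, less where a joint would pass 70% of its speed; a pose out of reach is approached as far as the arm can. A call with a gripper value outside its range is refused whole. The fingers move at their own pace and stop on an object; "grip_force" is the grip in N (left out, the last holds). Time passes only in rows, so rows that repeat a pose let the fingers close. It gives the time, the measured TCP pose, the force, the opening and the grip force at its end, in the units of the state.
- ctrl.read_state(): the state, without advancing time (a new reading comes with each control period).
- viewer.snapshot(name): name is "scene" or "side" or "wrist"; returns a dict with "pixels" (420x560x3 uint8, red, green, blue), "range_z" (420x560 float32, m along the optical axis (not along the pixel's ray), 0 where there is no reading), "intrinsics" (3x3 intrinsics, pixels), "D" ([k1, k2, p1, p2, k3] as OpenCV has them; the pictures are not rectified), "world_from_camera" (4x4, takes a point from camera to world coordinates). Camera axes: x right, y up, looking along -z (the intrinsics and any distortion apply to the point x, -y, -z); pixel columns grow to the right and rows downward; lengths in m; the calibration is good to about 2 mm. A picture is of the moment at which its call begins.
- ctrl.sign_off(): hands the job in; it is judged then, once.
The state is a dict: "clock": time; "qpos": joint angles; "joint_velocities": joint speeds; "joint_efforts": joint torques, N m; "tcp_pos": TCP position; "tool_rot": TCP orientation; "contact_force": force on the tool from outside, world axes, zero at the start; "ft_torque": the same for the moment, N m; "finger_gap": finger opening in m; "finger_force": force on a finger pad.
Only numpy, scipy, OpenCV 4.12 (cv2) and the standard library are available. Lean on these libraries where they do the work, as an engineer would, in place of code of your own. Each camera call takes 0.05 s, during which the arm holds its last target. There are 200 camera calls.

## Working session

There is one attempt and no reset: what is moved stays moved. The work goes in short steps, Python scripts to look and compute and a tool call to move; the robot and the scene stay as the last step left them, time stands still between calls to the robot, and variables do not carry over. Pictures are saved under pics/ and viewed, at most 10 in all, crops included, and the job is handed in when it is done.

Besides the shell and the picture viewer there is one more tool, called after "Call:" by a JSON object that holds its "method" and its "body". arm_command: Moves the arm, as the interface text tells. Its arguments: {"type":"object","properties":{"deltas":{"type":"array"},"grip_force":{"type":"number"}},"required":["deltas"]}

```bash
mkdir -p pics; ls; python3 - <<'E'
from cell import ctrl, viewer
import cv2,numpy as np
s=ctrl.read_state(); print(s['clock'],s['tcp_pos'],s['tool_rot'])
for n in ['scene','side']:
    d=viewer.snapshot(n); cv2.imwrite(f'pics/{n}0.png',d['pixels'][:,:,::-1]); np.savez(f'{n}0.npz',**d)
    print(n,d['intrinsics'],d['D'],d['world_from_camera'])
E
```

```text
pics
0.0 [0.26937653 0.5636076  0.23071625] [-6.94388771e-01 -3.06371077e+00  1.76071181e-03]
scene [[384.90338204   0.         278.1444074 ]
 [  0.         384.90338204 208.17808987]
 [  0.           0.           1.        ]] [-0.01032266  0.          0.          0.          0.        ] [[ 0.69490369  0.34977768 -0.62830282 -0.01322161]
 [-0.71905016  0.32740949 -0.61300072 -0.21365042]
 [-0.00870167  0.87775771  0.47902576  0.52487945]
 [ 0.          0.          0.          1.        ]]
side [[432.85876804   0.         275.81581145]
 [  0.         432.85876804 205.43638571]
 [  0.           0.           1.        ]] [-0.13631709  0.          0.          0.          0.        ] [[ 0.96711117  0.07735779 -0.24230511  0.33907039]
 [-0.25409305  0.33697683 -0.90657782 -0.45523301]
 [ 0.01152036  0.93832957  0.34555013  0.37175598]
 [ 0.          0.          0.          1.        ]]
```

View pics/scene0.png

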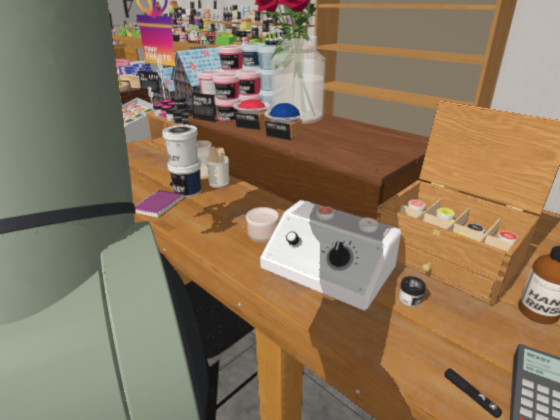

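View pics/side0.png

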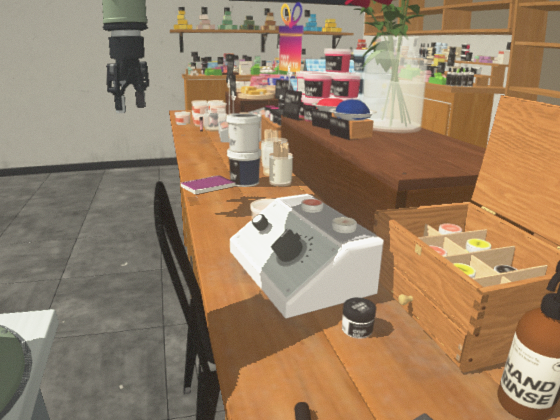

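The scene shows the warmer at about (330,250), its dial at (340,257) and lock knob at (292,238). The jar is at (412,290), the candle at (262,223) and the tins at (325,212) and (369,225). In the side view the dial is at (287,245) and the lock at (260,222).

```bash
cat > h.py <<'E'
import numpy as np,cv2
def cloud(d):
    K=d['intrinsics'];h,w=d['range_z'].shape
    u,v=np.meshgrid(np.arange(w),np.arange(h))
    p=cv2.undistortPoints(np.stack([u,v],-1).reshape(-1,1,2).astype(np.float64),K,d['D']).reshape(h,w,2)
    z=d['range_z'].astype(float)
    c=np.stack([p[...,0]*z,-p[...,1]*z,-z],-1)
    T=d['world_from_camera']; P=c@T[:3,:3].T+T[:3,3]; P[z==0]=np.nan
    return P
E
python3 - <<'E'
from h import *
np.set_printoptions(precision=4,suppress=True)
for n,box,sl in [('scene',(255,195,405,305),(305,262,320,275)),('side',(225,190,390,315),(0,0,0,0))]:
    d=dict(np.load(n+'0.npz')); P=cloud(d); I=d['pixels'].astype(int)
    x0,y0,x1,y1=box
    m=np.zeros(P.shape[:2],bool); m[y0:y1,x0:x1]=1
    X=P[m]; 
    # normals by depth: RANSAC plane with tilt 35deg
    ok=np.isfinite(X).all(1)&(X[:,2]>.035)&(X[:,2]<.095); X=X[ok]
    rng=np.random.default_rng(0);best=0
    for _ in range(2000):
        a,b,c=X[rng.choice(len(X),3,False)]
        nn=np.cross(b-a,c-a); l=np.linalg.norm(nn)
        if l<1e-6: continue
        nn/=l; nn*=np.sign(nn[2])
        if abs(np.degrees(np.arccos(nn[2]))-35)>5: continue
        k=abs((X-a)@nn)<.002
        if k.sum()>best: best=k.sum();B=k
    c=X[B].mean(0); nn=np.linalg.svd(X[B]-c)[2][2]; nn*=np.sign(nn[2])
    print(n,'panel',best,len(X),nn,'tilt',np.degrees(np.arccos(nn[2])),'yaw',np.degrees(np.arctan2(-nn[1],-nn[0])),'c',c)
    # points sticking out of panel
    h=(P-c)@nn
    yaw=np.arctan2(-nn[1],-nn[0]); ex=np.array([np.cos(yaw),np.sin(yaw),0]); ey=np.array([-np.sin(yaw),np.cos(yaw),0])
    up=np.cross(ey,nn); up*=np.sign(up[2])
    mm=m&(h>.006)&(h<.045)&(P[...,2]>.05)&(abs((P-c)@ey)<.1)&(abs((P-c)@up)<.045)
    nl,L,st,ce=cv2.connectedComponentsWithStats(mm.astype(np.uint8))
    for i in range(1,nl):
        if st[i,4]<30: continue
        Q=P[L==i]; hh=(Q-c)@nn
        print('comp',st[i],'h',np.percentile(hh,[2,50,98]))
        t=Q[hh>np.percentile(hh,98)-.004]
        print('  top mean',t.mean(0),'h',((t-c)@nn).mean(),'eyrange',np.percentile((t-c)@ey,[1,99]),'uprange',np.percentile((t-c)@up,[1,99]))
        # foot on panel
        f=t.mean(0); print('  foot',f-nn*((f-c)@nn), 'bar dir (-y=0,up=90)', np.linalg.svd(np.c_[(t-f)@-ey,(t-f)@up])[2][0], np.linalg.svd(np.c_[(t-f)@-ey,(t-f)@up])[1])
    pl=m&(P[...,2]>.097)&(P[...,2]<.107); print('plate', pl.sum(), P[pl].mean(0), P[pl].min(0),P[pl].max(0))
s=cv2.imread('pics/scene0.png')[205:300,260:405]; t=cv2.imread('pics/side0.png')[190:285,225:345]
cv2.imwrite('pics/crop.png',np.vstack([cv2.resize(s,(435,285),interpolation=2),cv2.resize(t,(435,300),interpolation=2)]))
E
```

```text
scene panel 4151 7662 [-0.5632 -0.1026  0.8199] tilt 34.92234010719137 yaw 10.326981131957101 c [0.5146 0.1706 0.064 ]
comp [286 232  15  14 151] h [0.01   0.0257 0.0286]
  top mean [0.4896 0.2386 0.0879] h 0.026671365544890687 eyrange [0.0598 0.0849] uprange [-0.0076  0.0152]
  foot [0.5046 0.2413 0.066 ] bar dir (-y=0,up=90) [ 0.9491 -0.3149] [0.0661 0.064 ]
comp [329 242  22  25 382] h [0.0064 0.0176 0.0381]
  top mean [0.5031 0.1338 0.0954] h 0.03598051217728726 eyrange [-0.0414 -0.0261] uprange [-0.0158  0.023 ]
  foot [0.5234 0.1375 0.0659] bar dir (-y=0,up=90) [ 0.1629 -0.9866] [0.1253 0.0369]
plate 2077 [0.603  0.1761 0.1017] [0.5025 0.0663 0.097 ] [0.7805 0.3191 0.107 ]
side panel 4276 9693 [-0.5622 -0.103   0.8206] tilt 34.85811566347829 yaw 10.382014659233743 c [0.5237 0.1561 0.0651]
comp [252 214  16  17 205] h [0.0093 0.023  0.0279]
  top mean [0.4908 0.2374 0.0851] h 0.026491373983908148 eyrange [0.0752 0.0984] uprange [-0.015  0.009]
  foot [0.5057 0.2401 0.0633] bar dir (-y=0,up=90) [ 0.4453 -0.8954] [0.0635 0.0614]
comp [270 229  32  33 667] h [0.0067 0.02   0.0369]
  top mean [0.5038 0.1326 0.0919] h 0.03559463491776596 eyrange [-0.0265 -0.0102] uprange [-0.0232  0.0161]
  foot [0.5238 0.1363 0.0627] bar dir (-y=0,up=90) [ 0.1805 -0.9836] [0.1417 0.0452]
plate 1739 [0.6061 0.1721 0.1003] [0.5084 0.0704 0.097 ] [0.7293 0.3157 0.107 ]
```

View pics/crop.png

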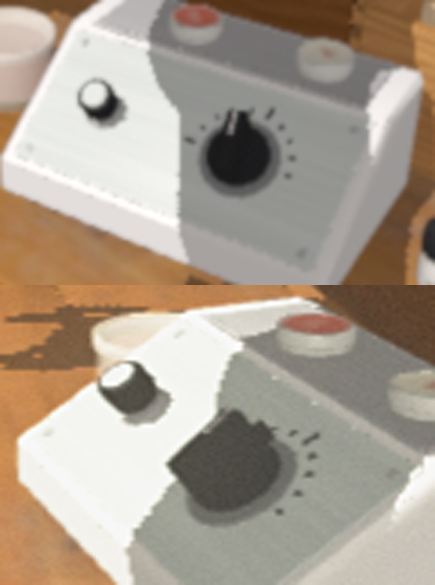

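The pointer stands about 10° short of straight up the slope, so the dial is at setting 4 (80°). The panel tilt comes out at 34.9° and the axes 105 mm apart, against 35° and 106 mm given. Next I move above the lock knob with the closing line across the slope.

Call:
{"method": "arm_command", "body": {"deltas": [[[5,2.7,-4,0,0.08],[5,5.4,-8,0,0.16],[5,8.1,-12,0,0.24],[5,10.9,-16,0,0.32],[5,13.7,-20,-1,0.4],[5,16.5,-24,-2,0.48],[5,19.3,-28.3,-3,0.56],[5,22.1,-32.5,-4,0.625]]], "grip_force": 60}}

```text
clock: 0.9
tcp_pos: [0.4892, 0.2401, 0.1916]
tool_rot: [0.286, -3.128, 0.0]
contact_force: [0.8, 1.7, 0.2]
finger_gap: 0.0502
finger_force: 0.0
```

Call:
{"method": "arm_command", "body": {"deltas": [[[5,0,0,0,0],[5,0,0,0,0]]]}}

```text
clock: 1.1
tcp_pos: [0.4888, 0.2408, 0.1916]
tool_rot: [0.276, -3.129, 0.001]
contact_force: [0.0, 0.2, -0.3]
finger_gap: 0.0498
finger_force: 0.0
```

Call:
{"method": "arm_command", "body": {"deltas": [[[5,0.2,-0.25,-4,0],[5,0.2,-0.25,-8,0],[5,0.2,-0.25,-10.5,0],[5,0.2,-0.25,-12,0],[5,0.2,-0.25,-12,0],[5,0.2,-0.25,-12,0]]]}}

```text
clock: 1.7
tcp_pos: [0.4901, 0.2406, 0.0725]
tool_rot: [-0.283, 3.129, 0.001]
contact_force: [0.6, -0.3, 1.3]
finger_gap: 0.0499
finger_force: 0.0
```

```bash
python3 - <<'E'
from cell import viewer,ctrl
import cv2,numpy as np
a=viewer.snapshot('scene')['pixels'][150:300,220:410,::-1]
b=viewer.snapshot('side')['pixels'][130:280,200:390,::-1]
cv2.imwrite('pics/g1.png',cv2.resize(np.hstack([a,b]),(760,300),interpolation=2)); print(ctrl.read_state()['tcp_pos'],ctrl.read_state()['contact_force'])
E
```

```text
[0.49075344 0.2403479  0.07314692] [-0.28727144  0.43461925  0.21428604]
```

View pics/g1.png

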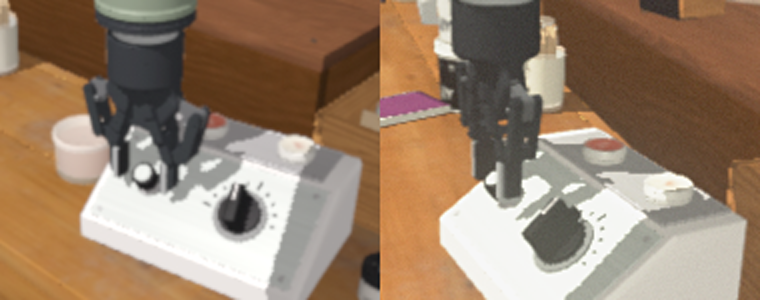

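The fingers straddle the lock knob at about (147,178) in the left view. I close them.

Call:
{"method": "arm_command", "body": {"deltas": [[[4,0,-0.2,-0.3,0],[3,0,-0.2,-0.3,0],[2,0,-0.2,-0.3,0],[2,0,-0.2,-0.3,0],[2,0,-0.2,-0.3,0],[2,0,-0.2,-0.3,0]]], "grip_force": 60}}

```text
clock: 2.4
tcp_pos: [0.4901, 0.2415, 0.0704]
tool_rot: [-0.285, 3.127, 0.008]
contact_force: [-10.0, 18.8, 13.2]
finger_gap: 0.0244
finger_force: 58.2
```

Call:
{"method": "arm_command", "body": {"deltas": [[[2,0,0.2,0,0],[2,-0.2,0.2,0.3,0],[2,-0.4,0.15,0.6,0],[2,-0.6,0.1,0.9,0],[2,-0.75,0.1,1.1,0],[2,-0.75,0.1,1.1,0]]]}}

```text
clock: 3.0
tcp_pos: [0.4832, 0.2404, 0.0805]
tool_rot: [-0.283, 3.127, 0.004]
contact_force: [0.7, 10.1, -4.0]
finger_gap: 0.0243
finger_force: 63.6
```

Call:
{"method": "arm_command", "body": {"deltas": [[[2,-0.15,0,0.2,0],[2,-0.15,0,0.2,0],[2,-0.15,0,0.2,0]]]}}

```text
clock: 3.3
tcp_pos: [0.4829, 0.2402, 0.0813]
tool_rot: [-0.282, 3.126, 0.004]
contact_force: [17.0, 15.1, -40.1]
finger_gap: 0.0237
finger_force: 64.8
```

Call:
{"method": "arm_command", "body": {"deltas": [[[2,0.15,0.1,-0.2,0],[5,0.15,0.1,-0.2,0],[5,0.15,0.1,-0.2,0],[5,0.15,0.1,-0.2,0],[5,0.15,0.1,4,0],[5,0.15,0.1,8,0],[5,0.15,0.1,9,0]]]}}

```text
clock: 4.0
tcp_pos: [0.4843, 0.24, 0.1759]
tool_rot: [-0.28, 3.124, 0.003]
contact_force: [0.3, 0.8, 0.1]
finger_gap: 0.0501
finger_force: 0.0
```

```bash
python3 - <<'E'
from cell import viewer,ctrl
from h import *
c=np.array([0.5146,.1706,.064]);n=np.array([-.5632,-.1026,.8199])
d=viewer.snapshot('side');P=cloud(d);hh=(P-c)@n
foot=np.array([.5051,.2407,.0647]);Q=P-foot;r=np.linalg.norm(Q-(Q@n)[...,None]*n,axis=-1)
m=(r<.012)&(hh>.005)&(hh<.06);print('lock top h',np.percentile(hh[m],[50,90,97]),m.sum(),ctrl.read_state()['tcp_pos'])
E
```

```text
lock top h [0.03212741 0.03680033 0.0372531 ] 188 [0.48428268 0.23991786 0.17564097]
```

Call:
{"method": "arm_command", "body": {"deltas": [[[5,0.6,-3,0,0.1],[5,1.2,-6,0,0.2],[5,1.8,-9,0,0.21],[5,2.45,-10.4,0,0.21],[5,2.45,-10.4,0,0.21],[5,2.45,-10.4,0,0.21]]]}}

```text
clock: 4.65
tcp_pos: [0.5071, 0.1356, 0.1715]
tool_rot: [0.607, -3.082, -0.0]
contact_force: [0.0, 1.0, 0.0]
finger_gap: 0.0501
finger_force: 0.0
```

Call:
{"method": "arm_command", "body": {"deltas": [[[4.5,0.2,0,-4,0],[4,0.2,0,-7,0],[4,0.2,0,-8.6,0],[3,0.2,0,-8.8,0],[2,0.2,0,-8.8,0],[1,0.2,0,-8.8,0],[0.8,0.2,0,-8.8,0],[0.8,0.2,0,-8.8,0]]], "grip_force": 40}}

```text
clock: 5.45
tcp_pos: [0.509, 0.1373, 0.0849]
tool_rot: [-0.61, 3.081, 0.003]
contact_force: [-5.0, 9.9, -7.4]
finger_gap: 0.0125
finger_force: 39.1
```

Call:
{"method": "arm_command", "body": {"deltas": [[[0.8,0,0.15,0,-0.1],[0.8,0,0.15,0,-0.2],[0.8,0,0.15,0,-0.3],[0.8,0,0.15,0,-0.4],[0.8,0,0.15,0,-0.5],[0.8,0,0.15,0,-0.6],[0.8,0,0.15,0,-0.7],[0.8,0,0.15,0,-0.78]]]}}

```text
clock: 6.25
tcp_pos: [0.508, 0.1375, 0.0857]
tool_rot: [-0.614, -3.079, -0.0]
contact_force: [-25.7, -8.1, 43.3]
finger_gap: 0.0117
finger_force: 94.6
```

Call:
{"method": "arm_command", "body": {"deltas": [[[0.8,0,0,0,-0.04],[0.8,0,0,0,-0.04],[0.8,0,0,0,-0.04]]]}}

```text
clock: 6.55
tcp_pos: [0.5078, 0.1375, 0.0859]
tool_rot: [-0.669, -3.067, -0.0]
contact_force: [-20.8, -4.0, 33.1]
finger_gap: 0.0121
finger_force: 94.4
```

Call:
{"method": "arm_command", "body": {"deltas": [[[2,0,0,0.1,0],[4,0,0,0.1,0],[4.5,0,0,0.1,0],[4.5,0,0,4,0],[5,0,0,8,0],[5,0,4,10,0],[5,0,8,10,0],[5,0,10,10,0]]]}}

```text
clock: 7.35
tcp_pos: [0.5094, 0.2409, 0.1851]
tool_rot: [0.667, 3.069, 0.004]
contact_force: [0.1, -0.5, -1.1]
finger_gap: 0.0503
finger_force: 0.0
```

```bash
cat > look.py <<'E'
from cell import viewer,ctrl
from h import *
import sys
c=np.array([0.5237,.1561,.0651]);n=np.array([-.5622,-.103,.8206])
ey=np.array([-.179,.984,0]);up=np.array([.806,.147,.5736])
d=viewer.snapshot('side');P=cloud(d);hh=(P-c)@n
Q=P-np.array([.5057,.2401,.0633]);r=np.linalg.norm(Q-(Q@n)[...,None]*n,axis=-1)
m=(r<.012)&(hh>.005)&(hh<.06);print('lock h',np.percentile(hh[m],[50,90,97]),m.sum())
Q=P-np.array([.5238,.1363,.0627]);r=np.linalg.norm(Q-(Q@n)[...,None]*n,axis=-1)
m=(r<.024)&(hh>.032)&(hh<.04);t=P[m]-P[m].mean(0)
v=np.linalg.svd(np.c_[t@ey,t@up],full_matrices=False)[2][0];v*=np.sign(v[1]);print('dial deg',np.degrees(np.arctan2(v[1],v[0])),m.sum())
s=viewer.snapshot('scene')['pixels']
cv2.imwrite(sys.argv[1],cv2.resize(np.hstack([s[150:300,220:410,::-1],d['pixels'][130:280,200:390,::-1]]),(760,300),interpolation=2))
st=ctrl.read_state();print(st['clock'],st['tcp_pos'],st['tool_rot'])
E
python3 look.py pics/g2.png
```

```text
lock h [0.03443212 0.0391683  0.0395828 ] 193
dial deg 119.74218799734231 167
7.45 [0.50898549 0.2405332  0.18423712] [6.64963119e-01 3.07034583e+00 2.65459890e-03]
```

View pics/g2.png

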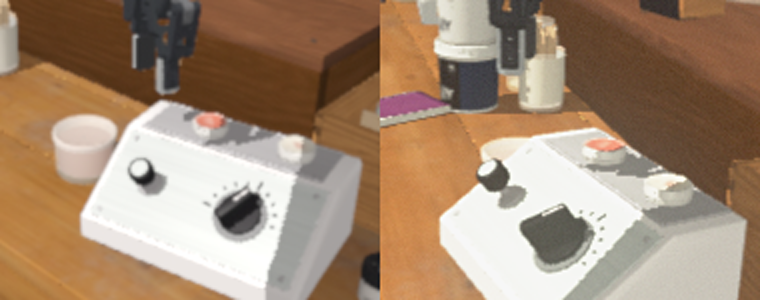

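The dial now reads 119.7°, which is setting 6 (pointer at about (255,190) in the left view), and the lock knob at (145,172) is still out. I turn back and regrip it to push it home.

Call:
{"method": "arm_command", "body": {"deltas": [[[5,-0.6,0.1,0,0.12],[5,-1.2,0.1,0,0.24],[5,-1.8,0.1,0,0.36],[5,-2.6,0.1,0,0.48],[5,-2.6,0.1,0,0.605],[5,-2.6,0.1,-3,0.605],[5,-2.6,0.1,-3,0.605]]]}}

```text
clock: 8.15
tcp_pos: [0.4823, 0.2365, 0.1519]
tool_rot: [0.272, -3.126, 0.003]
contact_force: [-0.7, -0.9, 0.9]
finger_gap: 0.0501
finger_force: 0.0
```

Call:
{"method": "arm_command", "body": {"deltas": [[[5,0.1,0.3,-3,0],[5,0.1,0.3,-6,0],[5,0.1,0.3,-7.1,0],[5,0.1,0.3,-7.1,0],[3.5,0.1,0.3,-7.1,0],[2,0.1,0.3,-7.1,0],[2,0.1,0.3,-7.1,0],[2,0.1,0.3,-7.1,0]]], "grip_force": 60}}

```text
clock: 8.95
tcp_pos: [0.4853, 0.241, 0.0846]
tool_rot: [-0.272, 3.128, 0.001]
contact_force: [0.0, -2.4, 6.2]
finger_gap: 0.0244
finger_force: 58.5
```

Call:
{"method": "arm_command", "body": {"deltas": [[[2,0.2,0.03,-0.3,0],[2,0.4,0.07,-0.6,0],[2,0.6,0.1,-0.9,0],[2,0.75,0.13,-1.1,0],[2,0.75,0.13,-1.1,0]]]}}

```text
clock: 9.45
tcp_pos: [0.4922, 0.2423, 0.0742]
tool_rot: [-0.273, 3.129, 0.0]
contact_force: [-14.0, -7.7, 47.8]
finger_gap: 0.0241
finger_force: 63.8
```

Call:
{"method": "arm_command", "body": {"deltas": [[[2,-0.1,0,0.1,0],[5,-0.1,0,0.1,0],[5,-0.1,0,0.1,0],[5,-0.1,0,0.1,0],[5,-0.1,0,4,0],[5,-0.1,0,8,0],[5,-0.1,0,11,0],[5,-0.1,0,11,0]]]}}

```text
clock: 10.25
tcp_pos: [0.4924, 0.2431, 0.1856]
tool_rot: [-0.273, 3.125, 0.004]
contact_force: [0.4, -0.1, -0.7]
finger_gap: 0.0505
finger_force: 0.0
```

```bash
python3 look.py pics/g3.png
```

```text
lock h [0.02317228 0.02743966 0.02785511] 179
dial deg 120.2860352852338 163
10.35 [0.49099008 0.24232937 0.18213028] [-2.73207541e-01  3.12913423e+00  4.79819316e-04]
```

View pics/g3.png

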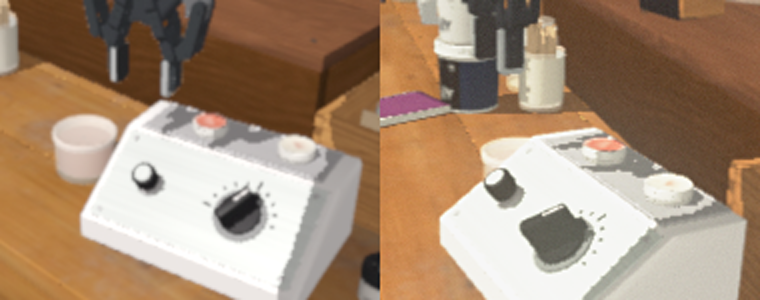

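The lock head's top is back at 27.9 mm out (28 mm means fully in) and the dial reads 120°. The tins at (210,123) and (297,148) have not moved, and the gripper is clear.

```bash
python3 -c "
from cell import ctrl; print(ctrl.sign_off())"
```

```text
the job is handed in; nothing more can be done
None
```

I pulled the lock knob out, turned the dial from 4 to 6 and pushed the knob fully home, then handed the job in at about 10 s; the last look showed the dial at 120°, the lock in and the tins and candle in place, and no verdict came back.

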